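# Set the running clearance of a tile drying clamp

### The arm

A 6-joint arm with a two-finger parallel gripper is mounted at the origin on a cart in front of the work surface, level with it; the furniture and walls round the work are solid. World frame = base frame: x ahead of the robot, y to its left, z up, the work surface at z = 0. Lengths are in m, angles in rad, forces in N, time in s.
With the tool pointing down it reaches from about 0.35 to 0.925 m from the base axis. Payload 6.4 kg.
Tool frame: the origin (TCP) lies at the very end of the fingers, on their centre line; the grasp point (between the pads) lies 19 mm behind it; y points along the fingers, z is the direction in which the jaws open and shut, and the axes are right-handed (so a half turn about y gives the same grasp; the last joint's range is limited). The gripper opens to 85 mm and grips with 20 to 120 N. Pads are 22 mm wide; open, the fingers measure 114 mm over their backs; the gripper's body (76 mm by 85 mm) begins 54 mm behind the grasp point. The pads swing forward as they close: fully open they stand 13 mm farther back than shut.
Start: joints at [0.951, 0.245, 1.558, -0, 1.339, -0.174], TCP at [0.28, 0.586, 0.231] pointing down, gripper open.
Joint ranges: [-3.13, 3.13], [-1.02, 2.26], [0.13, 2.54], [-0.95, 4.09], [0.21, 2.88], [-2.74, 2.74]. Speed limits (rad/s): [2.57, 2.57, 3.14, 3.14, 3.14, 3.14].

### API

Orientations are given as a unit quaternion [x, y, z, w].
In Python, from cell import manip gives the robot as it stands. The module is installed in compiled form; this text tells all that it offers. Calls block until the motion is done:
- manip.move_to(position, orientation): joint-space move of the TCP to a pose.
- manip.movel(position, ori=None, rate=0.15): straight line of the TCP; ori=None keeps the orientation; rate is the mean speed in m/s.
- manip.move_joints(angles): joint-space move.
- manip.open() and manip.gripper_close(): open the fingers fully, or close them until they stop; the grip force is fixed at half the most.
- manip.pause(seconds).
- manip.solve_ik(position, orientation): joint angles nearest the present ones, or None.
- manip.read_state(): the state.
- manip.read_camera(name): name is "scene" or "top" or "wrist"; returns a dict with "img" (384x512x3 uint8, red, green, blue), "z_map" (384x512 float32, m along the optical axis (not along the pixel's ray), 0 where there is no reading), "fx", "fy", "cx", "cy" (pixels), "R" (3x3) and "t" (3): a world point X has camera coordinates R X + t; the wrist camera has in their place "T_tool_cam" (4x4, takes a point from camera to tool coordinates, whose origin is the TCP and whose axes are the tool frame's). Camera axes: x right, y down, z forward; pixel columns grow to the right and rows downward; lengths in m; the calibration is good to about 2 mm. A picture is of the moment at which its call begins: read the wrist's pose just before it.
A pose or a line that the arm cannot do raises manip.PlanningError and nothing moves.
- manip.close_job(): hands the job in, once; it reports no verdict.
The state is a dict: "t": time; "joint_pos": joint angles; "dq": joint speeds; "tau": joint torques, N m; "tcp_pos": TCP position; "eef_rot": TCP orientation; "force": force on the tool from outside, world axes, zero at the start; "ft_torque": the same for the moment, N m; "width": finger opening in m.
Only numpy, scipy, OpenCV 4.12 (cv2) and the standard library are available. Lean on these libraries where they do the work, as an engineer would, in place of code of your own. Each camera call takes 0.05 s, during which the arm holds its last target.

### The job

Turn the thumbscrew of the small wooden drying clamp clockwise until it bottoms on the tile, firmly but without forcing it, then back it off a quarter of a turn so that the tile can shrink as it dries. Let go of the screw and leave it standing there; do not touch the drag hand under its head, and leave the stamp, the pinch pot and the ring cutter where they are.

Things in the scene. Friction and masses are not known exactly. Their poses are not given: they have to be found in the camera images.
- clamp: Drying clamp, fixed to the table: plywood base 100 x 116 x 14 mm, two posts and a wooden bridge along its y axis (34 x 104 mm, top 52 mm above the table) over a terracotta test tile; a steel thumbscrew stands upright in the middle of the bridge. Origin: centre of the underside, on the screw's axis; z up.
- thumbscrew: Dark steel thumbscrew on an upright axis at the clamp's middle. Flat upright head like a thick oval coin: 50 mm long (its x), 10 mm thick (its y), 26 mm high. Origin: middle of the head, on the axis, 91 mm above the table; z up. It only turns: clockwise from above (z turn decreasing) tightens; it does not visibly rise or sink. It stays where it is left.
- flange_top (a point): Point on the screw's axis, 26.5 mm below the head's middle: top of the flange under the head, which carries a small lug on the side of the screw's +x. Between it and the head is a neck 13 mm high and 12 to 15 mm thick. Fingertips must stay above this height.
- screw_foot (a point): Where the screw's foot bears on the tile, on the axis. The screw turns with 0.04 N m of friction until it bottoms at an unknown place 1.4 to 2.7 rad clockwise of its start, which nothing shows beforehand. It stops hard there: 0.15 to 0.4 N m beyond friction, held for half a second, is firm; 0.7 N m cracks the tile. 0.6 to 1.1 rad anticlockwise of its start is another stop.
- drag_hand: Thin aluminium disc, 44 mm across, round the screw, its top 59 mm above the table, with an arm along its x to 44 mm from the axis (origin on the axis). The screw's lug pushes it on clockwise (0.012 N m) and leaves it there when backed off, so it marks the tightest place: arm along the head (x axes within 0.07 rad) while the lug touches, square to it a quarter turn back. Do not touch it.
- stamp_block: Wooden stamp, 34 x 34 x 58 mm, with a round knob on top, standing loose beside the clamp. Origin: centre of its underside. Leave it alone.
- pinch_pot: Small grey clay pinch pot, 58 x 64 x 36 mm, loose beside the clamp. Origin: centre of its underside. Leave it alone.
- ring_cutter: Grey ring-shaped cutter, 48 mm across, 22 mm high, loose behind the clamp. Origin: centre of its underside. Leave it alone.

How it is judged:
On the way, in this order (a step that is already met when the one before it is completed fails the run):
1. the thumbscrew bottoms and bears firmly (over 6 N at its bearing face, 0.1 N m beyond friction) (contact force between thumbscrew and clamp above 6 N), for 0.2 s.
2. the thumbscrew is backed off a quarter of a turn from where it bottomed (angle between the x axis of thumbscrew and the x axis of drag_hand, either way round above 1.25 rad), for 0.2 s.
At the end, for the whole second after the job is handed in: The thumbscrew has bottomed and now stands at rest a quarter of a turn (90 degrees, within 18) back from there, its head square to the arm of the drag hand, bearing on nothing (angle between the x axis of thumbscrew and the x axis of drag_hand, either way round above 1.25 rad and contact force between thumbscrew and clamp below 0.5 N and angular speed of thumbscrew below 0.1 rad/s); the robot touches nothing.
It fails at once if the screw is forced: over 45 N at its bearing face (about 0.7 N m) (contact force between thumbscrew and clamp above 45 N).
It fails at once if the drag hand is touched by the robot (contact force between any of the fingers, the arm and drag_hand above 0.5 N).
It fails at once if the stamp is moved by more than 15 mm (distance of stamp_block from where it was at the start of the episode above 0.015 m).
It fails at once if the pinch pot is moved by more than 15 mm (distance of pinch_pot from where it was at the start of the episode above 0.015 m).
It fails at once if the ring cutter is moved by more than 15 mm (distance of ring_cutter from where it was at the start of the episode above 0.015 m).
It also fails if it takes over 64 s, if anything falls off the work surface, if the arm or the gripper's body presses on something with over 40 N, if the wrist force passes 120 N, or if a joint passes its speed limit or range.

## Working session

There is one attempt and no reset: what is moved stays moved. The work goes in short steps, each a Python script; the robot and the scene stay as the last script left them, time stands still between calls to the robot, and variables do not carry over. Pictures are saved under pics/ and viewed, and the job is handed in when it is done.

```bash
mkdir -p pics; python3 - <<'E'
from cell import manip
import cv2,numpy as np
s=manip.read_state();print(s)
for n in ["scene","top","wrist"]:
    c=manip.read_camera(n);cv2.imwrite(f"pics/{n}0.png",c["img"][:,:,::-1]);np.savez(f"{n}0.npz",**c)
    print(n,c.get("R"),c.get("t"),c["fx"],c.get("T_tool_cam"))
E
```

```text
{'t': 0.0, 'joint_pos': array([ 9.50890915e-01,  2.45810206e-01,  1.55902489e+00, -1.37965827e-05,
        1.33868717e+00, -1.74135518e-01]), 'dq': array([ 0.00100068, -0.00046534,  0.00056374, -0.00074552, -0.00192312,
        0.00013237]), 'tau': array([-2.13415784e-03, -4.29526770e+01, -3.26117206e+01, -2.63051024e-04,
        5.30500998e-03,  2.23792313e-06]), 'tcp_pos': array([0.2799379 , 0.58601017, 0.23017694]), 'eef_rot': array([ 0.69024657, -0.15656005,  0.15604121, -0.68898459]), 'force': array([-0.36166618,  0.26478375,  0.56176484]), 'ft_torque': array([-0.03636145, -0.0015488 , -0.01877336]), 'width': 0.0851184619918711}
scene [[ 0.70198345 -0.71203121 -0.01519194]
 [-0.5553627  -0.53392246 -0.6375728 ]
 [ 0.44586041  0.45600259 -0.77024031]] [-0.39665047  0.38056549  0.61517225] 347.4721126641222 None
top [[-0.02758635 -0.99938892 -0.02146566]
 [-0.99059222  0.03021032 -0.13347054]
 [ 0.13403746  0.01758175 -0.99082029]] [0.06421338 0.61070145 0.95754242] 485.3099729804464 None
wrist None None 288.54663608125907 [[-8.93977728e-04  9.65477708e-01  2.60484157e-01 -6.49749485e-02]
 [-9.98564940e-04 -2.60484993e-01  9.65477380e-01 -1.42052852e-01]
 [ 9.99999102e-01  6.03004929e-04  1.19695997e-03 -8.56882657e-05]
 [ 0.00000000e+00  0.00000000e+00  0.00000000e+00  1.00000000e+00]]
```

View pics/scene0.png

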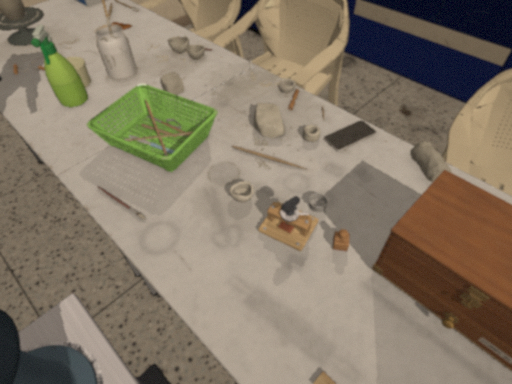

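View pics/top0.png

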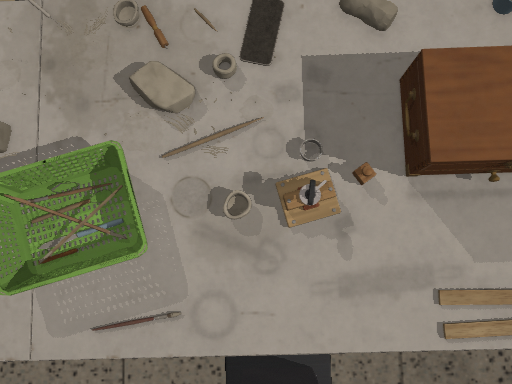

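View pics/wrist0.png

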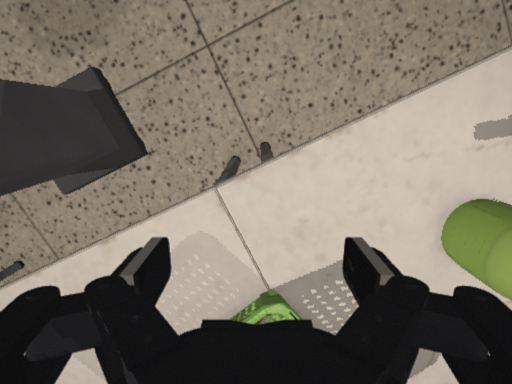

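The top view shows the clamp near pixel (310,195), the ring cutter at (311,149), the stamp at (364,173), the pot at (237,205) and the cabinet from column 402. The scene view shows the clamp near (290,222). I'll zoom in on it.

```bash
cat > h.py <<'E'
import numpy as np,cv2
def ray(c,u,v,z):
    R=c["R"];t=c["t"];o=-R.T@t;d=R.T@np.array([(u-c["cx"])/c["fx"],(v-c["cy"])/c["fy"],1.]);return o+d*(z-o[2])/d[2]
def proj(c,X):
    p=c["R"]@np.asarray(X)+c["t"];return np.array([c["cx"]+c["fx"]*p[0]/p[2],c["cy"]+c["fy"]*p[1]/p[2]])
E
python3 - <<'E'
from h import *
c=dict(np.load("top0.npz"));s=dict(np.load("scene0.npz"))
cv2.imwrite("pics/topz.png",cv2.resize(c["img"][130:240,220:400,::-1],None,fx=4.4,fy=4.4,interpolation=cv2.INTER_CUBIC))
cv2.imwrite("pics/scz.png",cv2.resize(s["img"][165:265,215:365,::-1],None,fx=5,fy=5,interpolation=cv2.INTER_CUBIC))
# dark head mask in both
for n,k,roi,z in(("top",c,(290,340,165,225),.104),("scene",s,(270,315,190,230),.1)):
    x0,x1,y0,y1=roi;g=k["img"][y0:y1,x0:x1].max(2)
    m=(g<75).astype(np.uint8);nn,l,st,ce=cv2.connectedComponentsWithStats(m)
    for i in range(1,nn):
        if st[i,4]>20: 
            u,v=ce[i]+[x0,y0];ys,xs=np.nonzero(l==i);r=cv2.minAreaRect(np.c_[xs+x0,ys+y0].astype(np.float32));print(n,u,v,st[i],r,ray(k,u,v,z),ray(k,u,v,.091))
for nme,p,z in(("stamp",(364,172),.06),("pot",(237,204),.036),("ring",(311,149),.022),("cab",(402,90),.1)):print(nme,ray(c,*p,z))
E
```

```text
top 310.47398843930637 192.03468208092485 [ 15  15  11  26 173] ((309.64483642578125, 192.26206970214844), (9.301094055175781, 25.16278076171875), 4.763641834259033) [ 0.60156005 -0.06073629  0.104     ] [ 0.60328629 -0.0619923   0.091     ]
scene 289.8867924528302 205.44654088050314 [ 11   7  18  17 159] ((290.5655822753906, 204.22128295898438), (12.163504600524902, 18.053199768066406), 39.80556869506836) [ 0.5937958  -0.07057387  0.1       ] [ 0.59937298 -0.06631035  0.091     ]
stamp [ 0.64496219 -0.1746921   0.06      ]
pot [0.59028714 0.08512468 0.036     ]
ring [ 0.7044076  -0.07370374  0.022     ]
cab [ 0.80037055 -0.25064897  0.1       ]
```

```bash
sleep 1
```

```text
(no output)
```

View pics/topz.png

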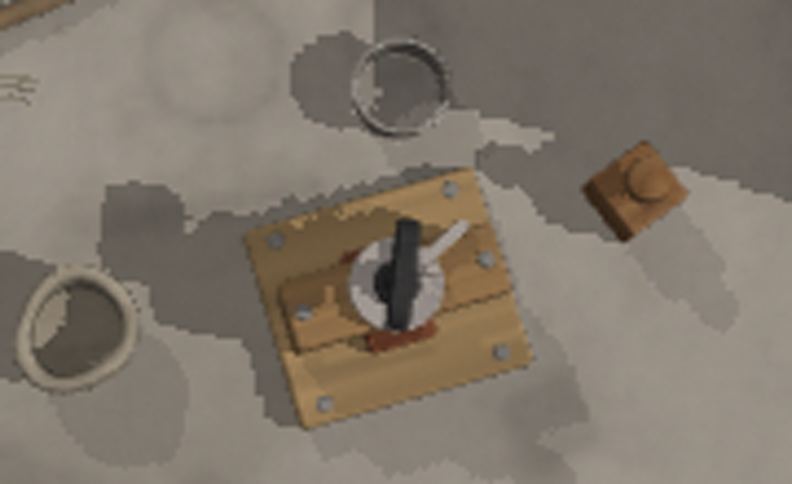

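View pics/scz.png

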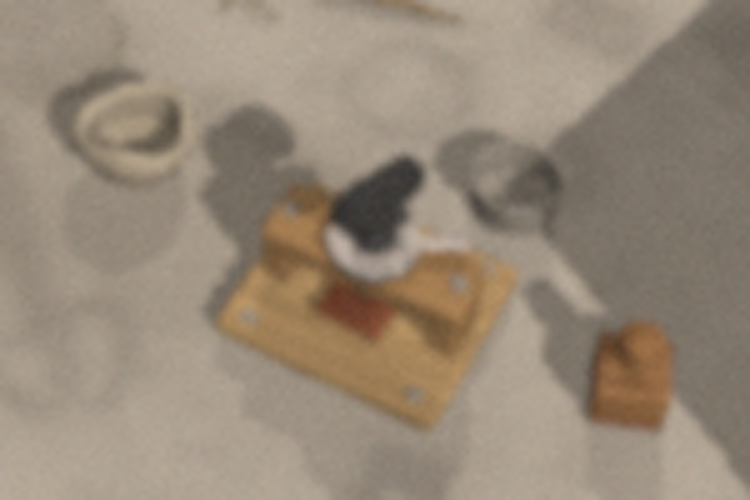

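```bash
cat >> h.py <<'E'
from scipy.spatial.transform import Rotation as Ro
def down(th):
    # tool y down, tool z (jaws) = world direction th+90deg
    z=np.array([-np.sin(th),np.cos(th),0]);y=np.array([0,0,-1.]);x=np.cross(y,z)
    return Ro.from_matrix(np.c_[x,y,z]).as_quat()
def toolang(q):
    z=Ro.from_quat(q).as_matrix()[:,2];return np.arctan2(z[1],z[0])-np.pi/2
def wproj_ray(c,s,u,v,z):
    T=c["T_tool_cam"];R=Ro.from_quat(s["eef_rot"]).as_matrix()
    o=R@T[:3,3]+s["tcp_pos"];d=R@T[:3,:3]@np.array([(u-c["cx"])/c["fx"],(v-c["cy"])/c["fy"],1.])
    return o+d*(z-o[2])/d[2]
E
python3 - <<'E'
from h import *
from cell import manip
s=manip.read_state();print(toolang(s["eef_rot"]))
for th in (-.1,-.1+np.pi):
  for d in (0.4,0,-1.4,-2.7,-2.8):
    print(th,d,manip.solve_ik([.602,-.064,.2],down(th+d)))
E
```

```text
-0.44581335371193154
-0.1 0.4 [-2.92998955e-01  1.71647746e-01  1.70219689e+00 -4.44089210e-16
  1.26774801e+00 -2.16379528e+00]
-0.1 0 [-2.92998955e-01  1.71647746e-01  1.70219689e+00 -4.44089210e-16
  1.26774801e+00 -1.76379528e+00]
-0.1 -1.4 [-2.92998955e-01  1.71647746e-01  1.70219689e+00 -4.44089210e-16
  1.26774801e+00 -3.63795282e-01]
-0.1 -2.7 [-0.29299896  0.17164775  1.70219689  0.          1.26774801  0.93620472]
-0.1 -2.8 [-2.92998955e-01  1.71647746e-01  1.70219689e+00 -4.44089210e-16
  1.26774801e+00  1.03620472e+00]
3.041592653589793 0.4 [-0.29299896  0.17164775  1.70219689  0.          1.26774801  0.97779737]
3.041592653589793 0 [-2.92998955e-01  1.71647746e-01  1.70219689e+00 -4.44089210e-16
  1.26774801e+00  1.37779737e+00]
3.041592653589793 -1.4 None
3.041592653589793 -2.7 [-2.92998955e-01  1.71647746e-01  1.70219689e+00 -4.44089210e-16
  1.26774801e+00 -2.20538794e+00]
3.041592653589793 -2.8 [-2.92998955e-01  1.71647746e-01  1.70219689e+00 -4.44089210e-16
  1.26774801e+00 -2.10538794e+00]
```

```bash
python3 - <<'E'
from h import *
from cell import manip
manip.move_to([.60,-.063,.21],down(-.08))
manip.pause(.3)
s=manip.read_state();c=manip.read_camera("wrist");print(s["t"],s["tcp_pos"],toolang(s["eef_rot"]),s["force"],s["ft_torque"])
cv2.imwrite("pics/w1.png",c["img"][:,:,::-1]);np.savez("w1.npz",s=s["tcp_pos"],q=s["eef_rot"],**c)
E
```

```text
3.0167 [ 0.60004003 -0.06270623  0.21000981] -0.07953065864986253 [-0.0576975   0.14270022 -0.03509933] [ 0.0314296  -0.0026075  -0.00057455]
```

```bash
sleep 1
```

```text
(no output)
```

View pics/w1.png

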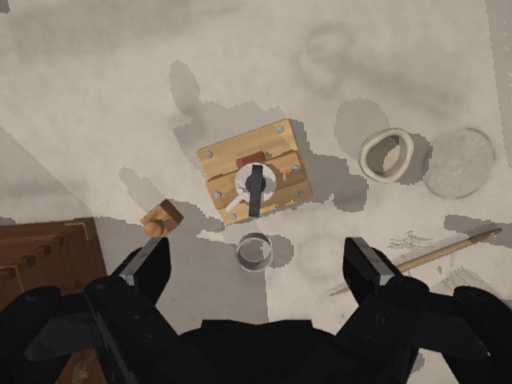

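The wrist view shows the head at about (256,190), nearly vertical and parallel to the jaws, with the drag arm running down-left to (228,209).

```bash
python3 - <<'E'
from h import *
f=np.load("w1.npz");c=dict(f);s=dict(tcp_pos=f["s"],eef_rot=f["q"])
cv2.imwrite("pics/w1z.png",cv2.resize(c["img"][140:240,200:320,::-1],None,fx=6,fy=6,interpolation=cv2.INTER_CUBIC))
t=dict(np.load("top0.npz"));cv2.imwrite("pics/t1z.png",cv2.resize(t["img"][165:225,280:345,::-1],None,fx=9,fy=9,interpolation=cv2.INTER_CUBIC))
g=c["img"][150:230,230:285].max(2);m=(g<70).astype(np.uint8);n,l,st,ce=cv2.connectedComponentsWithStats(m)
for i in range(1,n):
  if st[i,4]>20:
    print(st[i],ce[i]+[230,150])
    ys,xs=np.nonzero(l==i)
    for y in range(ys.min(),ys.max()+1,4):
      r=xs[ys==y];
      a=wproj_ray(c,s,r.min()+230-.5,y+150,.104);b=wproj_ray(c,s,r.max()+230.5,y+150,.104);print(y+150,r.min()+230,r.max()+230,a,b,(a+b)/2)
E
```

```text
[ 16  15  20  52 586] [255.39761092 189.22354949]
165 253 257 [ 0.57646712 -0.06430975  0.104     ] [ 0.57680892 -0.05998513  0.104     ] [ 0.57663802 -0.06214744  0.104     ]
169 253 261 [ 0.57997063 -0.06459816  0.104     ] [ 0.5805883  -0.05678519  0.104     ] [ 0.58027946 -0.06069167  0.104     ]
173 253 261 [ 0.58349991 -0.06488869  0.104     ] [ 0.58412  -0.057047  0.104   ] [ 0.58380995 -0.06096785  0.104     ]
177 249 262 [ 0.58677857 -0.0686792   0.104     ] [ 0.58774696 -0.05643619  0.104     ] [ 0.58726276 -0.0625577   0.104     ]
181 247 264 [ 0.59022027 -0.07074234  0.104     ] [ 0.59147027 -0.05494304  0.104     ] [ 0.59084527 -0.06284269  0.104     ]
185 247 265 [ 0.59382693 -0.07105896  0.104     ] [ 0.59515162 -0.05431984  0.104     ] [ 0.59448928 -0.0626894   0.104     ]
189 248 263 [ 0.5975305  -0.07049372  0.104     ] [ 0.59865048 -0.0563451   0.104     ] [ 0.59809049 -0.06341941  0.104     ]
193 251 260 [ 0.6014024  -0.06814915  0.104     ] [ 0.6021052  -0.05927315  0.104     ] [ 0.6017538  -0.06371115  0.104     ]
197 251 259 [ 0.60509187 -0.06845958  0.104     ] [ 0.60572692 -0.0604412   0.104     ] [ 0.60540939 -0.06445039  0.104     ]
201 251 259 [ 0.60880918 -0.06877237  0.104     ] [ 0.6094468  -0.06072373  0.104     ] [ 0.60912799 -0.06474805  0.104     ]
205 250 259 [ 0.61248354 -0.06998516  0.104     ] [ 0.61319487 -0.0610084   0.104     ] [ 0.6128392  -0.06549678  0.104     ]
209 250 258 [ 0.61625722 -0.07030612  0.104     ] [ 0.61690003 -0.06219636  0.104     ] [ 0.61657862 -0.06625124  0.104     ]
213 250 257 [ 0.62005972 -0.07062953  0.104     ] [ 0.62063344 -0.06339339  0.104     ] [ 0.62034658 -0.06701146  0.104     ]
```

```bash
sleep 1
```

```text
(no output)
```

View pics/w1z.png

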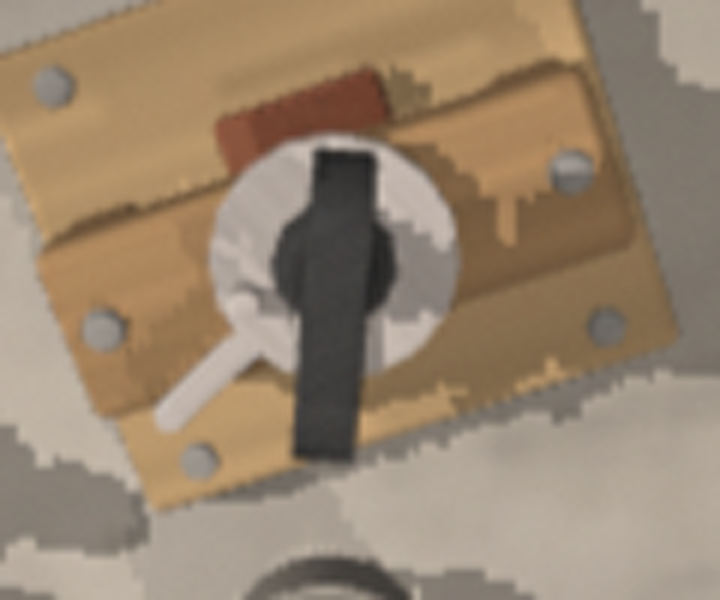

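View pics/t1z.png

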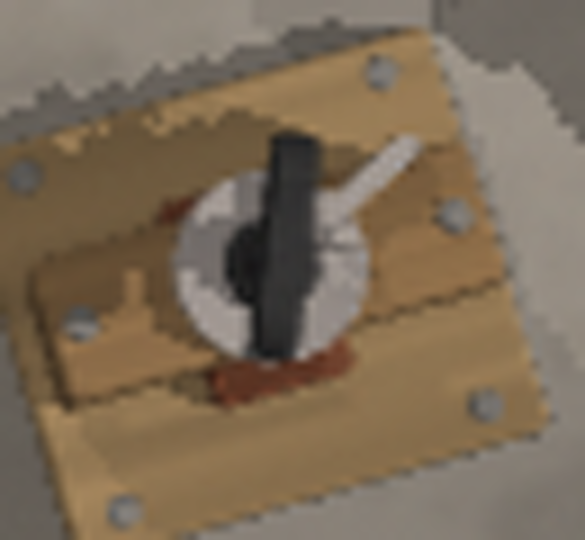

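```bash
python3 - <<'E'
from h import *
f=np.load("w1.npz");c=dict(f);s=dict(tcp_pos=f["s"],eef_rot=f["q"])
print("disc wrist",wproj_ray(c,s,200+335/6-.5,140+255/6-.5,.059))
t=dict(np.load("top0.npz"));print("disc top",ray(t,280+272/9-.5,165+264/9-.5,.059))
a=wproj_ray(c,s,200+345/6-.5,140+150/6-.5,.091);b=wproj_ray(c,s,200+323/6-.5,140+460/6-.5,.091);print("head wrist ends",a,b,(a+b)/2,np.arctan2(*(b-a)[1::-1]))
a=ray(t,280+275/9-.5,165+357/9-.5,.091);b=ray(t,280+295/9-.5,165+133/9-.5,.091);print("head top",a,b,(a+b)/2,np.arctan2(*(b-a)[1::-1]))
E
```

```text
disc wrist [ 0.60200368 -0.06397336  0.059     ]
disc top [ 0.60392342 -0.06341533  0.059     ]
head wrist ends [ 0.57849861 -0.0605067   0.091     ] [ 0.62799121 -0.06790101  0.091     ] [ 0.60324491 -0.06420385  0.091     ] -0.1483054183777613
head top [ 0.5795164  -0.06016335  0.091     ] [ 0.62836966 -0.06659228  0.091     ] [ 0.60394303 -0.06337781  0.091     ] -0.13084495472780372
```

```bash
python3 - <<'E'
from h import *
from cell import manip
q=down(-.14)
manip.move_to([.603,-.0638,.16],q)
manip.movel([.603,-.0638,.077],rate=.08); manip.pause(.3)
s=manip.read_state();print(s["t"],s["tcp_pos"],s["force"],s["ft_torque"],s["joint_pos"][5])
manip.gripper_close();manip.pause(.2)
s=manip.read_state();print(s["t"],s["tcp_pos"],toolang(s["eef_rot"]),s["force"],s["ft_torque"],s["width"],s["joint_pos"])
c=manip.read_camera("wrist");cv2.imwrite("pics/w2.png",c["img"][:,:,::-1])
c=manip.read_camera("scene");cv2.imwrite("pics/s2.png",cv2.resize(c["img"][165:265,215:365,::-1],None,fx=5,fy=5))
E
```

```text
4.875 [ 0.60315706 -0.06384172  0.07730803] [-0.4535628   0.2749883   0.16742439] [ 9.51977676e-03 -2.57659156e-02  8.20402340e-05] -1.7230020556635088
5.75 [ 0.6029534  -0.06416852  0.0770885 ] -0.13997790322138215 [-1.50417751 -2.93996429  1.13459648] [-0.45902203  0.27812305 -0.02501801] 0.00887596020277725 [-2.92546283e-01  3.27094082e-01  1.76300504e+00 -7.05432217e-04
  1.05147999e+00 -1.72301459e+00]
```

```bash
sleep 1
```

```text
(no output)
```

View pics/w2.png

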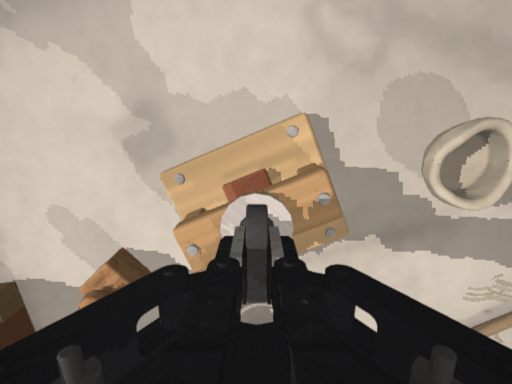

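View pics/s2.png

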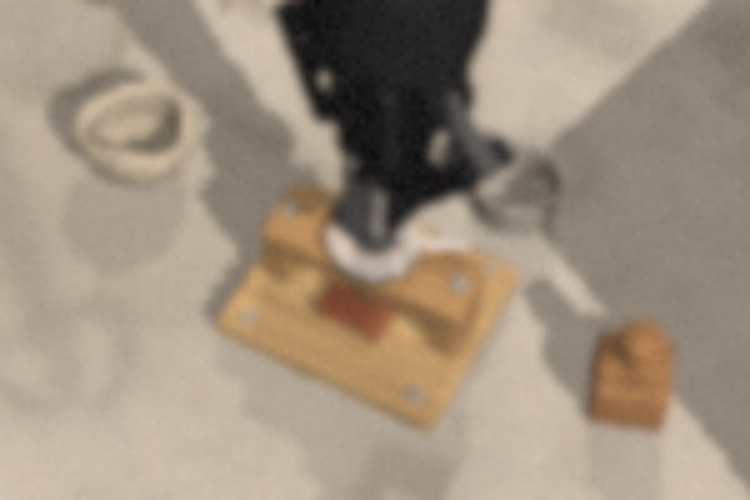

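```bash
cat >> h.py <<'E'
J6_0=-1.7230
def tell(manip,tag=""):
    s=manip.read_state();print(tag,"t%.2f turn %.4f tz %.3f"%(s["t"],s["joint_pos"][5]-J6_0,s["ft_torque"][2]),"F",s["force"].round(1),"w%.4f"%s["width"],"tau6 %.3f"%s["tau"][5]);return s
E
python3 - <<'E'
from h import *
from cell import manip
j=np.array(manip.read_state()["joint_pos"])
for d in (.005,.01,.02,.05,.1,.3,.6):
    k=j.copy();k[5]=J6_0+d;manip.move_joints(k);s=tell(manip)
manip.pause(.2);tell(manip)
E
```

```text
t6.10 turn 0.0052 tz 0.005 F [-1.6 -2.2  1.1] w0.0088 tau6 -0.035
 t6.35 turn 0.0101 tz -0.025 F [-1.  -2.3  1.9] w0.0090 tau6 -0.036
 t6.60 turn 0.0201 tz -0.048 F [-1.9 -2.8  1.9] w0.0089 tau6 -0.028
 t6.85 turn 0.0495 tz -0.028 F [-1.6 -2.7  0.8] w0.0087 tau6 -0.008
 t7.10 turn 0.0986 tz -0.073 F [-1.1 -2.9  2.2] w0.0089 tau6 0.011
 t7.41 turn 0.2959 tz -0.018 F [-1.9 -3.2  1.8] w0.0090 tau6 0.062
 t7.80 turn 0.5965 tz -0.017 F [-3.4 -4.1  1.6] w0.0085 tau6 0.006
 t8.00 turn 0.5963 tz -0.055 F [-3.  -4.2  1.2] w0.0090 tau6 -0.037
```

```bash
python3 - <<'E'
from h import *
from cell import manip
j=np.array(manip.read_state()["joint_pos"])
def go(d):
    k=j.copy();k[5]=J6_0+d;manip.move_joints(k)
for d in (.9,1.27): go(d);tell(manip,"%.3f"%d)
manip.pause(.15);b=tell(manip,"base")["ft_torque"][2]
d=1.27
while d<1.6:
    d+=.011;go(d);s=manip.read_state()
    tz=s["ft_torque"][2];lag=d-(s["joint_pos"][5]-J6_0)
    print("%.3f tz %.3f lag %.4f tau %.3f"%(d,tz,lag,s["tau"][5]),end=" | ")
    if abs(tz-b)>.12 or lag>.012: break
tell(manip,"end")
E
```

```text
0.900 t8.39 turn 0.8951 tz 0.053 F [-2.9 -3.6  1.3] w0.0094 tau6 0.028
1.270 t8.83 turn 1.2664 tz -0.029 F [-3.7 -4.7  2.5] w0.0088 tau6 -0.006
base t8.98 turn 1.2663 tz -0.049 F [-3.6 -4.9  2.3] w0.0090 tau6 -0.037
1.281 tz -0.039 lag 0.0037 tau -0.025 | 1.292 tz -0.004 lag 0.0037 tau -0.022 | 1.303 tz -0.041 lag 0.0037 tau -0.022 | 1.314 tz 0.000 lag 0.0037 tau -0.022 | 1.325 tz 0.018 lag 0.0037 tau -0.022 | 1.336 tz -0.030 lag 0.0037 tau -0.022 | 1.347 tz 0.001 lag 0.0037 tau -0.022 | 1.358 tz -0.025 lag 0.0038 tau -0.022 | 1.369 tz -0.030 lag 0.0038 tau -0.022 | 1.380 tz 0.010 lag 0.0037 tau -0.022 | 1.391 tz -0.003 lag 0.0037 tau -0.022 | 1.402 tz 0.008 lag 0.0038 tau -0.022 | 1.413 tz 0.018 lag 0.0038 tau -0.022 | 1.424 tz -0.022 lag 0.0037 tau -0.022 | 1.435 tz -0.017 lag 0.0038 tau -0.022 | 1.446 tz -0.063 lag 0.0037 tau -0.022 | 1.457 tz -0.014 lag 0.0037 tau -0.022 | 1.468 tz -0.046 lag 0.0037 tau -0.022 | 1.479 tz -0.032 lag 0.0038 tau -0.022 | 1.490 tz -0.070 lag 0.0037 tau -0.022 | 1.501 tz -0.050 lag 0.0037 tau -0.022 | 1.512 tz -0.030 lag 0.0037 tau -0.022 | 1.523 tz -0.014 lag 0.0037 tau -0.022 | 1.534 tz -0.031 lag 0.0038 tau -0.022 | 1.545 tz 0.038 lag 0.0037 tau -0.022 | 1.556 tz 0.004 lag 0.0037 tau -0.022 | 1.567 tz -0.092 lag 0.0037 tau -0.022 | 1.578 tz 0.016 lag 0.0037 tau -0.022 | 1.589 tz -0.039 lag 0.0037 tau -0.022 | 1.600 tz -0.008 lag 0.0037 tau -0.022 | 1.611 tz 0.014 lag 0.0037 tau -0.022 | end t16.73 turn 1.6073 tz 0.014 F [-4.2 -4.4  2.3] w0.0087 tau6 -0.022
```

```bash
python3 - <<'E'
from h import *
from cell import manip
j=np.array(manip.read_state()["joint_pos"])
def go(d):
    k=j.copy();k[5]=J6_0+d;manip.move_joints(k)
d=1.611;n=0;hit=False
while d<2.75:
    d+=.011;go(d);s=manip.read_state();tau=s["tau"][5];tz=s["ft_torque"][2]
    lag=d-(s["joint_pos"][5]-J6_0);n+=1
    if n%15==0 or abs(tau+.022)>.01: print("%.3f tz %.3f lag %.4f tau %.3f w %.4f"%(d,tz,lag,tau,s["width"]),flush=True)
    if abs(tau+.022)>.025 or abs(lag-.0037)>.002 or abs(tz)>.15: hit=True;break
tell(manip,"end"); print(hit,d)
if hit:
    for i in range(4):
        manip.pause(.05);tell(manip,"hold")
E
```

```text
1.622 tz 0.044 lag 0.0021 tau 0.045 w 0.0088
end t16.98 turn 1.6199 tz 0.044 F [-2.4 -4.1  2.1] w0.0088 tau6 0.045
True 1.6219999999999999
hold t17.03 turn 1.6203 tz 0.060 F [-2.3 -4.2  1.8] w0.0091 tau6 0.049
hold t17.08 turn 1.6206 tz 0.102 F [-3.2 -4.2  2.5] w0.0089 tau6 0.044
hold t17.13 turn 1.6209 tz 0.052 F [-3.2 -3.9  2.1] w0.0091 tau6 0.045
hold t17.18 turn 1.6212 tz 0.051 F [-2.8 -4.1  2.2] w0.0095 tau6 0.046
```

```bash
python3 - <<'E'
from h import *
from cell import manip
j=np.array(manip.read_state()["joint_pos"])
def go(d):
    k=j.copy();k[5]=J6_0+d;manip.move_joints(k)
d=1.622
for i in range(8):
    d+=.006;go(d);s=manip.read_state();tau=s["tau"][5];tz=s["ft_torque"][2]
    print("%.3f tz %.3f turn %.4f tau %.3f w %.4f"%(d,tz,s["joint_pos"][5]-J6_0,tau,s["width"]),flush=True)
    if tau>.12 or tz>.17: break
manip.pause(.1);tell(manip)
E
```

```text
1.628 tz -0.050 turn 1.6280 tau -0.023 w 0.0093
1.634 tz -0.080 turn 1.6341 tau -0.023 w 0.0088
1.640 tz -0.041 turn 1.6401 tau -0.023 w 0.0087
1.646 tz -0.019 turn 1.6461 tau -0.023 w 0.0086
1.652 tz -0.039 turn 1.6522 tau -0.023 w 0.0087
1.658 tz 0.014 turn 1.6581 tau -0.023 w 0.0089
1.664 tz -0.043 turn 1.6641 tau -0.023 w 0.0087
1.670 tz -0.009 turn 1.6701 tau -0.023 w 0.0090
 t19.28 turn 1.6701 tz -0.095 F [-3.3 -2.9  2.8] w0.0093 tau6 -0.027
```

```bash
python3 - <<'E'
from h import *
from cell import manip
j=np.array(manip.read_state()["joint_pos"])
def go(d):
    k=j.copy();k[5]=J6_0+d;manip.move_joints(k)
d=1.670;n=0;hit=False
while d<2.75:
    d+=.012;go(d);s=manip.read_state();tau=s["tau"][5];tz=s["ft_torque"][2]
    e=d-(s["joint_pos"][5]-J6_0);n+=1
    if n%20==0 or abs(tau+.022)>.01: print("%.3f tz %.3f lag %.4f tau %.3f w %.4f"%(d,tz,e,tau,s["width"]),flush=True)
    if n>1 and (abs(tau+.022)>.02 or abs(e)>.003) or tz>.15: hit=True;break
print(hit,d)
for i in range(3): manip.pause(.05);tell(manip,"hold")
E
```

```text
1.910 tz -0.054 lag -0.0007 tau -0.022 w 0.0091
2.018 tz 0.016 lag -0.0006 tau -0.011 w 0.0093
2.030 tz -0.017 lag -0.0006 tau 0.003 w 0.0092
True 2.0300000000000002
hold t26.83 turn 2.0306 tz -0.031 F [-5.4 -1.7  3.3] w0.0089 tau6 -0.002
hold t26.88 turn 2.0306 tz -0.076 F [-5.5 -2.2  3.7] w0.0089 tau6 -0.002
hold t26.93 turn 2.0306 tz -0.007 F [-4.7 -2.1  3.2] w0.0091 tau6 -0.002
```

```bash
python3 - <<'E'
from h import *
from cell import manip
j=np.array(manip.read_state()["joint_pos"]);j[5]=J6_0+2.0306
def go(d):
    k=j.copy();k[5]=J6_0+d;manip.move_joints(k)
d=2.030
for i in range(9):
    d+=.006;go(d);s=manip.read_state();tau=s["tau"][5];tz=s["ft_torque"][2]
    print("%.3f tz %.3f turn %.4f tau %.3f w %.4f"%(d,tz,s["joint_pos"][5]-J6_0,tau,s["width"]),flush=True)
    if tau>.12 or tz>.2: break
tzs=[]
for i in range(4): manip.pause(.02);tzs.append(manip.read_state()["ft_torque"][2])
print(np.mean(tzs));tell(manip)
E
```

```text
2.036 tz -0.018 turn 2.0363 tau 0.011 w 0.0091
2.042 tz 0.053 turn 2.0422 tau 0.033 w 0.0089
2.048 tz 0.077 turn 2.0482 tau 0.045 w 0.0089
2.054 tz 0.092 turn 2.0542 tau 0.056 w 0.0086
2.060 tz 0.081 turn 2.0602 tau 0.068 w 0.0093
2.066 tz 0.059 turn 2.0661 tau 0.080 w 0.0089
2.072 tz 0.096 turn 2.0721 tau 0.092 w 0.0092
2.078 tz 0.100 turn 2.0781 tau 0.106 w 0.0088
2.084 tz 0.162 turn 2.0840 tau 0.119 w 0.0086
0.10621992853818318
 t29.25 turn 2.0840 tz 0.142 F [-4.6 -2.8  3.4] w0.0091 tau6 0.118
```

```bash
python3 - <<'E'
from h import *
from cell import manip
j=np.array(manip.read_state()["joint_pos"]);j[5]=J6_0+2.084
def go(d):
    k=j.copy();k[5]=J6_0+d;manip.move_joints(k)
d=2.084
for i in range(9):
    d+=.015;go(d);s=manip.read_state();tau=s["tau"][5];tz=s["ft_torque"][2]
    print("%.3f tz %.3f turn %.4f tau %.3f w %.4f"%(d,tz,s["joint_pos"][5]-J6_0,tau,s["width"]),flush=True)
    if tau>.29 or tz>.36: break
tzs=[]
for i in range(7): manip.pause(.1);s=manip.read_state();tzs.append([s["ft_torque"][2],s["tau"][5]])
print(np.mean(tzs,0));tell(manip)
E
```

```text
2.099 tz 0.170 turn 2.0990 tau 0.140 w 0.0089
2.114 tz 0.151 turn 2.1139 tau 0.180 w 0.0091
2.129 tz 0.203 turn 2.1288 tau 0.222 w 0.0091
2.144 tz 0.290 turn 2.1436 tau 0.266 w 0.0087
2.159 tz 0.310 turn 2.1585 tau 0.313 w 0.0088
[0.29929985 0.30624161]
 t31.20 turn 2.1585 tz 0.285 F [-6.8 -1.5  3. ] w0.0088 tau6 0.306
```

```bash
python3 - <<'E'
from h import *
from cell import manip
j=np.array(manip.read_state()["joint_pos"])
def go(d):
    k=j.copy();k[5]=J6_0+d;manip.move_joints(k)
for d in (2.05,1.8,1.1,.44): go(d);tell(manip)
manip.pause(.4);tell(manip)
manip.open();manip.pause(.3);s=tell(manip)
p=s["tcp_pos"];manip.movel([p[0],p[1],.2],rate=.1);manip.pause(.3)
s=manip.read_state();c=manip.read_camera("wrist");tell(manip)
cv2.imwrite("pics/w3z.png",cv2.resize(c["img"][120:260,180:340,::-1],None,fx=4,fy=4,interpolation=cv2.INTER_CUBIC));np.savez("w3.npz",s=s["tcp_pos"],q=s["eef_rot"],**c)
c=manip.read_camera("scene");cv2.imwrite("pics/s3.png",cv2.resize(c["img"][165:265,215:365,::-1],None,fx=5,fy=5))
E
```

```text
t31.45 turn 2.0498 tz 0.103 F [-3.9 -2.3  2.6] w0.0087 tau6 0.025
 t31.80 turn 1.8031 tz -0.014 F [-3.8 -2.4  2.4] w0.0086 tau6 -0.043
 t32.51 turn 1.1025 tz -0.003 F [-0.8 -2.8  0.1] w0.0092 tau6 0.001
 t33.18 turn 0.4423 tz 0.034 F [ 4.1 -1.9 -3.2] w0.0089 tau6 0.006
 t33.58 turn 0.4414 tz -0.058 F [ 5.9 -0.6 -3.2] w0.0090 tau6 -0.041
 t34.61 turn 0.4400 tz -0.013 F [0.  0.4 0.3] w0.0856 tau6 0.000
 t36.33 turn 0.4393 tz 0.019 F [ 0.3 -0.8 -0.5] w0.0853 tau6 0.000
```

```bash
sleep 1
```

```text
(no output)
```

View pics/w3z.png

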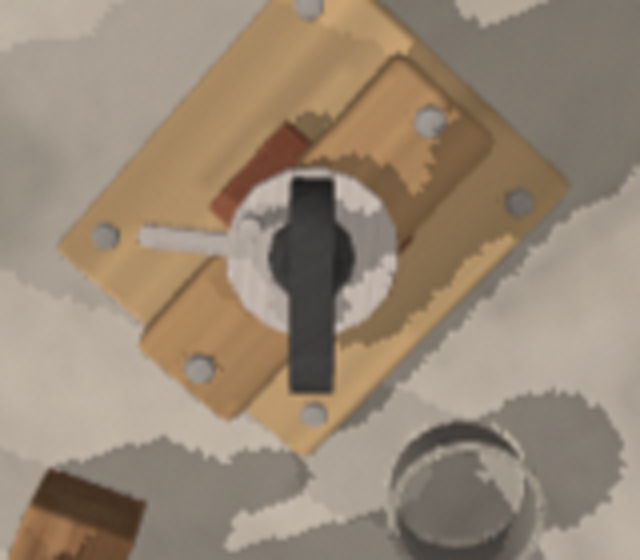

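View pics/s3.png

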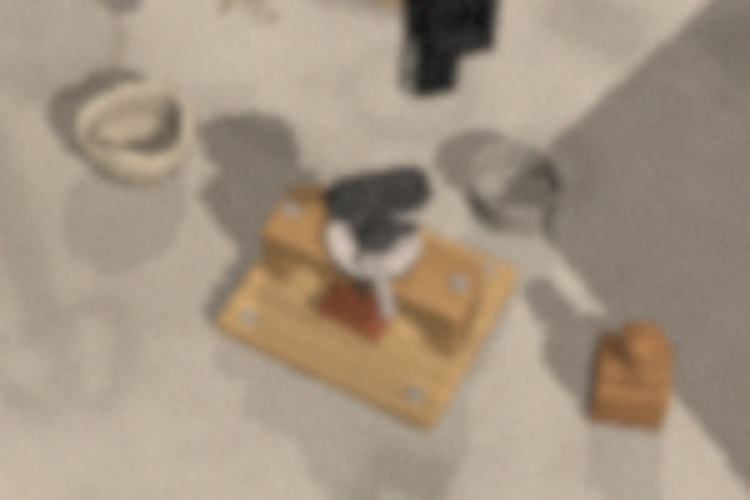

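The wrist crop shows the head vertical at column 312, with the drag arm pointing left from the disc to (145,236). They look nearly square, so I'll measure the angle.

```bash
python3 - <<'E'
from h import *
f=np.load("w3.npz");c=dict(f);s=dict(tcp_pos=f["s"],eef_rot=f["q"])
P=lambda x,y,z:wproj_ray(c,s,180+x/4-.5,120+y/4-.5,z)
d=P(312,250,.059);a=P(147,236.5,.058);b=P(228,242.5,.058)
h0=P(312.5,178,.091);h1=P(311,392,.091)
an=lambda v:np.arctan2(v[1],v[0])
print("centre",d,"arm len",np.linalg.norm((a-d)[:2]),"head c",(h0+h1)/2,"len",np.linalg.norm(h1-h0))
print("head",an(h1-h0),"tool",toolang(s["eef_rot"]),"arm local",an(a-b),"arm from centre",an(a-d))
print("diff",an(h1-h0)-an(a-b),an(h1-h0)-an(a-d))
E
```

```text
centre [ 0.6020925  -0.06341058  0.059     ] arm len 0.04158515582077282 head c [ 0.60320539 -0.06426034  0.091     ] len 0.049653689101635534
head -0.583922734561087 tool -0.5789954210363724 arm local -2.2240887896423396 arm from centre -2.226551480893743
diff 1.6401660550812527 1.6426287463326563
```

```bash
python3 -c "
from cell import manip
print(manip.close_job())"
```

```text
the job is handed in; nothing more can be done
None
```

The clamp screw is bottomed, backed off about a quarter turn and released. I handed the job in at about 36 s of the 64 s allowed; no verdict was reported.

- **Tightening:** I gripped the head and turned it clockwise in small steps. It bottomed about 2.03 rad from the start. I held it for 0.7 s at about 0.30 N m total, roughly 0.25 N m beyond friction. The joint torque (0.306) and the wrist moment (0.299) agreed.
- **Back-off:** The final wrist picture puts the head about 1.64 rad (94°) from the drag hand's arm, within the 18° allowed. I then opened the gripper and raised the arm clear, and the tool force read about zero.
- **Surroundings:** By eye, the stamp, pot and ring cutter look unmoved in the last scene picture; I did not measure them. The drag hand was moved only by the screw's lug as far as the pictures show, and I kept the fingertips above the flange.
- **False alarm:** At 1.62 rad the torque changed briefly and I stopped. It was only a change in friction direction after the pause, so I carried on.

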